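# Sweep the spare climbing holds into the tilt-out bin

## Task

Press the half-open tilt-out bin down until its front lies flat on the shelf, and with the orange trowel, not with your fingers, sweep the three loose wooden climbing holds off the shelf and well into it. Then tip the bin fully shut with the holds inside and leave the trowel lying flat on the shelf. Do not grind the trowel hard against the shelf, and leave the rest of the gear where it is.

Things in the scene. Friction and masses are not known exactly. Their poses are not given: they have to be found in the camera images.
- bank: Fixed white plastic frame of the tilt-out bin: back panel 320 wide, 175 mm high, 100 mm behind the origin (+x); two low ears (50 mm high) outside the bin's sides, x = 5 to 105, y = +-146 to +-158 mm. Origin: on the shelf, middle of the bin's hinge line. -x is the side to which the bin tilts out (mouth side, where the holds lie), y runs along the hinge, z up.
- bin (a joint): Tilt of the white plastic bin about the hinge line (bank's y axis, at shelf height): 0 = shut, front panel upright; 1.571 = fully tilted out, panel flat on the shelf as a floor, mouth to bank -x, open above. Stiff hinge (0.5 N m friction): the bin stays where it is left.
- bin_front (a point): Middle of the inner face of the bin's front panel (160 mm hinge to lip, 3 mm thick, thin ramp at the lip); turns with the bin. z: along the panel, lip +80, hinge and bottom -80 mm; y along the hinge; x: into the bin (up when tilted out). 260 mm wide inside, 90 mm deep at the bottom, with a back strip at x = 90 covering z = -80 to -25 mm. Its open back is up when tilted out.
- bin_lip (a point): Middle of the lip edge of the front panel, 160 mm from the hinge line; turns with the bin, axes as bin_front. The bin's side walls, middle at y = +-134.5 mm, are 9 mm thick and can be pinched: measured from the panel (x) they stand 40 mm high at the lip (z = 0), slant up to 90 mm at z = -75 mm and stay 90 mm from there to the bottom (z = -160 mm).
- trowel: Orange plastic trowel, square-ended flat blade, 209 mm long, 140 g. Origin under the handle's middle, at shelf level as it lies; x towards the blade, z up. Handle 24 mm wide, 14 to 38 mm high, x = -42 to 44; heel down to the shelf at x = -54 to -42. Blade x = 65 to 155, 76 wide, 6 mm thick, on the shelf; side rims 18 mm high, rear wall 26 mm high at x = 68; straight front edge at x = 155 mm.
- hold_bar: Loose wooden climbing hold, a rounded bar 70 x 44 mm, 30 mm high. Origin in the middle of its underside, x along its length.
- hold_dome: Loose wooden climbing hold, a round dome 66 mm across, 34 mm high. Origin in the middle of its underside.
- hold_step: Loose wooden climbing hold, a stepped block 62 x 50 mm, 18 mm high with a 48 x 30 mm step up to 35 mm. Origin in the middle of its underside, x along its length.
- table: The grey laminate shelf, its top at z = 0.
- headlamp: Bystander: teal headlamp, about 110 x 100 mm, 40 mm high. Origin under the lamp.
- ice_screw: Bystander: silver ice screw lying on its side, 176 mm long along x from -56 to 120 mm, 27 mm high.
- carabiners: Bystander: two gold carabiners lying crossed, about 110 mm across, 20 mm high. Origin under the crossing.
- tape_roll: Bystander: white finger-tape roll lying flat, 96 mm across, 25 mm high.
- flask: Bystander: aluminium flask, 72 mm across, 210 mm high. Origin under its middle.
- crag_brush: Bystander: brush, 190 mm long, lying along its x axis.
Things that resemble listed ones, but are neither listed nor needed, are in the scene too. Leave any black look-alike of the hold_step alone.

How it is judged (in metres and radians):
On the way, in this order (a step that is already met when the one before it is completed fails the run):
1. the bin is pressed right down, its front flat on the shelf (value of joint bin above 1.5 rad), for 0.2 s.
2. all three holds are well inside the tilted-out bin (value of joint bin above 1.45 rad and z of hold_bar in the frame of bin_front between -0.085 and 0.045 m and x of hold_bar in the frame of bin_front between -0.01 and 0.095 m and y of hold_bar in the frame of bin_front between -0.135 and 0.135 m and z of hold_dome in the frame of bin_front between -0.085 and 0.045 m and x of hold_dome in the frame of bin_front between -0.01 and 0.095 m and y of hold_dome in the frame of bin_front between -0.135 and 0.135 m and z of hold_step in the frame of bin_front between -0.085 and 0.045 m and x of hold_step in the frame of bin_front between -0.01 and 0.095 m and y of hold_step in the frame of bin_front between -0.135 and 0.135 m), for 0.2 s.
At the end, for the whole second after the job is handed in: Bin shut within 0.12 rad; all three holds inside it, origins over 15 mm below the lip; trowel flat on the shelf (tilt under 0.15 rad, origin under 12 mm high); all at rest. Before that the bin lay past 1.5 rad, then all hold origins over 35 mm inside its lip (value of joint bin below 0.12 rad and z of hold_bar in the frame of bin_front between -0.085 and 0.065 m and x of hold_bar in the frame of bin_front between -0.01 and 0.095 m and y of hold_bar in the frame of bin_front between -0.135 and 0.135 m and z of hold_dome in the frame of bin_front between -0.085 and 0.065 m and x of hold_dome in the frame of bin_front between -0.01 and 0.095 m and y of hold_dome in the frame of bin_front between -0.135 and 0.135 m and z of hold_step in the frame of bin_front between -0.085 and 0.065 m and x of hold_step in the frame of bin_front between -0.01 and 0.095 m and y of hold_step in the frame of bin_front between -0.135 and 0.135 m and linear speed of each of hold_bar, hold_dome, hold_step, trowel below 0.02 m/s and angle between trowel's own z axis and vertical below 0.15 rad and height (world z) of trowel below 0.012 m); the robot touches nothing.
It fails at once if the fingers push a hold that is not yet in the bin (over 2 N) ((contact force between the fingers and hold_bar above 2 N and z of hold_bar in the frame of bin_front above 0.06 m) or (contact force between the fingers and hold_dome above 2 N and z of hold_dome in the frame of bin_front above 0.06 m) or (contact force between the fingers and hold_step above 2 N and z of hold_step in the frame of bin_front above 0.06 m)).
It fails at once if the trowel is pressed on the shelf with more than 80 N (contact force between trowel and table above 80 N).
It fails at once if other gear is moved by more than 30 mm (distance of any of headlamp, ice_screw, carabiners, tape_roll, flask, crag_brush from where it was at the start of the episode above 0.03 m).
It also fails if it takes over 72 s, if anything falls off the work surface, if the arm or the gripper's body presses on something with over 40 N, if the wrist force passes 120 N, or if a joint passes its speed limit or range.

## Robot

A 6-joint arm with a two-finger parallel gripper is mounted at the origin on the work surface. World frame = base frame: x ahead of the robot, y to its left, z up, the work surface at z = 0. Lengths are in mm, angles in rad, forces in N, time in s.
With the tool pointing down it reaches from about 300 to 1000 mm from the base axis. Payload 5.1 kg.
Tool frame: the origin (TCP) lies at the very end of the fingers, on their centre line; the grasp point (between the pads) lies 19 mm behind it (arm.tcp_to_grasp is the distance from the TCP to the grasp point, in mm); z points along the fingers, y is the line along which they close (so a half turn about z gives the same grasp; the last joint's range is limited). The gripper opens to 95 mm and grips with 3 to 60 N. Pads are 20 mm wide; open, the fingers measure 119 mm over their backs; the gripper's body (75 mm by 180 mm) begins 59 mm behind the grasp point.
Start: joints at [1.099, 0.124, 1.65, -0, 1.367, -0.083], TCP at [246.42, 601.466, 214.656] pointing down, gripper open.
Joint ranges: [-2.61, 2.61], [-1.02, 2.33], [0.03, 2.71], [-1.35, 4.49], [0.32, 2.68], [-2.91, 2.91]. Speed limits (rad/s): [2.57, 2.57, 3.14, 3.14, 3.14, 3.14].

## Interface

Orientations are given as a unit quaternion [x, y, z, w].
In Python, from rig import arm, cams gives the robot as it stands.
- The arm moves only by the shell command python3 -m handwheel 'ROWS' [FORCE]. ROWS is JSON, one flat list of numbers, 7 for each row, row after row: the finger opening in mm, from 0 to 95.1, then the shift along the tool's x, y, z in mm, then the turn, a rotation vector about the tool's x, y, z in rad. In form: [claw, x, y, z, ax, ay, az, claw, x, y, z, ax, ay, az, ...]. A call has 1 to 5 rows; each row is the pose to reach, as a shift and turn from the pose commanded when the call began, along the tool's axes at that moment; what a row does not reach only later rows make up. A row lasts 1/8 s, in which the tool goes at most 62.5 mm and 10.7 degrees, less where a joint would pass 70% of its speed; a pose out of reach is approached as far as the arm can. A call with a gripper value outside its range is refused whole. The fingers move at their own pace and stop on an object; FORCE is the grip in N (left out, the last holds). Time passes only in rows, so rows that repeat a pose let the fingers close. It gives the time, the measured TCP pose, the force, the opening and the grip force at its end, in the units of the state.
- arm.sense(): the state, without advancing time (a new reading comes with each control period).
- cams.capture(name): name is "side" or "top"; returns the picture (480x640x3 uint8, red, green, blue); there is no depth.
- cams.camera_info(name): a dict with "vertical_fov" (degrees; the focal length in pixels is half the picture's height over the tangent of half this angle, whatever the lens; pixels are square), "cx", "cy" (the principal point, pixels), "eye" and "orientation" of the camera in the world. Camera axes: x right, y down, z forward; pixel columns grow to the right and rows downward; lengths in mm; the calibration is good to about 2 mm. A picture is of the moment at which its call begins. camera_info takes no time and is no camera call.
- arm.finish_job(): hands the job in; it is judged then, once.
The state is a dict: "time_s": time; "joint_positions": joint angles; "dq": joint speeds; "joint_efforts": joint torques, N m; "tcp_pos": TCP position; "tool_rot": TCP orientation; "force": force on the tool from outside, world axes, zero at the start; "torque": the same for the moment, N m; "gripper_width": finger opening in mm; "finger_force": force on a finger pad.
Only numpy, scipy, OpenCV 4.12 (cv2) and the standard library are available. Lean on these libraries where they do the work, as an engineer would, in place of code of your own. Each camera call takes 0.05 s, during which the arm holds its last target. There are 200 camera calls.

## Working session

There is one attempt and no reset: what is moved stays moved. The work goes in short steps, Python scripts to look and compute and a shell command to move; the robot and the scene stay as the last step left them, time stands still between calls to the robot, and variables do not carry over. Pictures are saved under pics/ and viewed, at most 10 in all, crops included, and the job is handed in when it is done.

```bash
mkdir -p pics; ls
python3 - <<'E'
from rig import arm,cams
import cv2
for n in("side","top"):
    print(n,cams.camera_info(n)); cv2.imwrite(f"pics/{n}0.png",cams.capture(n)[:,:,::-1])
s=arm.sense();print(s)
E
```

```text
pics
side {'vertical_fov': 53.21885123410389, 'cx': 320.21616210423923, 'cy': 236.68394669234505, 'eye': array([ 255.83048072, -803.54491116,  897.87371604]), 'orientation': array([ 0.91289366, -0.20908137,  0.0716694 , -0.34318166])}
top {'vertical_fov': 48.48228269861494, 'cx': 319.1727869083558, 'cy': 244.14522592525654, 'eye': array([ 305.36082784, -159.33888681, 1504.54813694]), 'orientation': array([ 0.71503724, -0.69533561,  0.04945378, -0.0527679 ])}
{'time_s': 0.1, 'joint_positions': array([ 1.09937300e+00,  1.24421505e-01,  1.65147968e+00, -3.60620072e-05,
        1.36749330e+00, -8.25769309e-02]), 'dq': array([-8.36950916e-04, -5.11774500e-04, -4.87484779e-03,  8.67990336e-04,
       -1.87543772e-03,  9.22316838e-05]), 'joint_efforts': array([ 3.74283463e-04, -4.18880546e+01, -3.61097574e+01,  7.77652790e-02,
        4.61529661e-02, -5.43138390e-05]), 'tcp_pos': array([246.19850993, 600.97026006, 213.55600258]), 'tool_rot': array([ 1.93196968e-01,  9.81159579e-01, -8.71402515e-04, -2.29391646e-04]), 'force': array([0.51349604, 0.02114037, 0.12948388]), 'torque': array([-0.00235602,  0.00021834, -0.02136675]), 'finger_force': 0.0, 'gripper_width': 95.22077210311558}
```

View pics/top0.png

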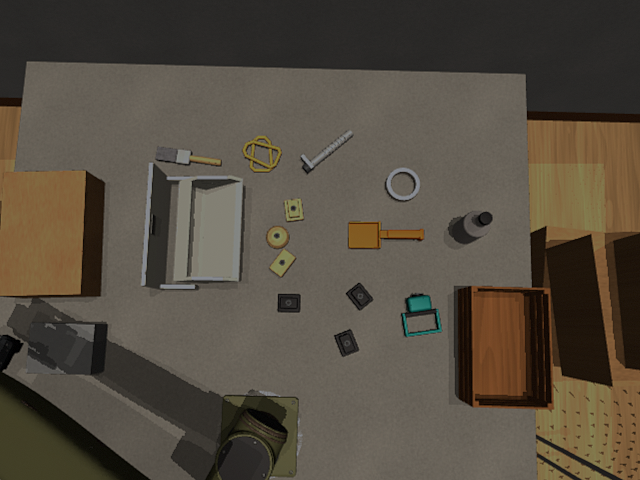

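View pics/side0.png

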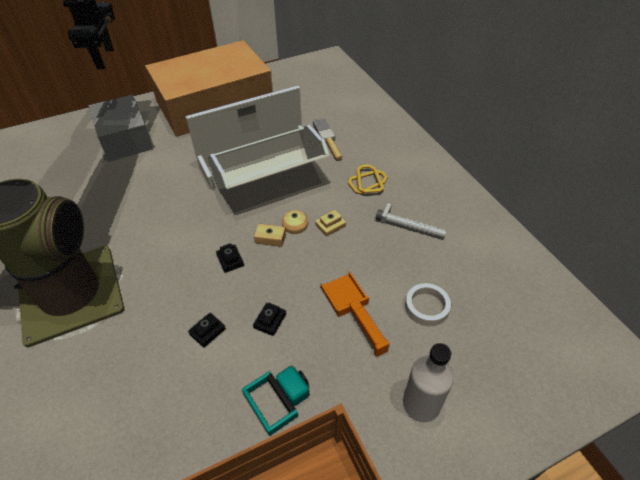

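Top view:
- Wooden holds: step (293,210), dome (278,237), bar (283,262).
- Black look-alikes, to leave alone: (289,302), (359,295), (346,342).
- Trowel: blade at (365,235), handle at (402,235). It is the only orange tool; the brush at (190,157) has a yellow handle.
- Bin: back panel at about column 150, lip at about column 242.

Next I measure positions and take one close crop.

```bash
cat > h.py <<'E'
from rig import arm,cams
import cv2,numpy as np
from scipy.spatial.transform import Rotation as R
def ray(n,px):
    c=cams.camera_info(n);f=240/np.tan(np.radians(c["vertical_fov"])/2)
    d=R.from_quat(c["orientation"]).apply([(px[0]-c["cx"])/f,(px[1]-c["cy"])/f,1]);return np.array(c["eye"]),d
def at(n,px,z):
    e,d=ray(n,px);return (e+d*(z-e[2])/d[2]).round(0)
def proj(n,p):
    c=cams.camera_info(n);f=240/np.tan(np.radians(c["vertical_fov"])/2)
    q=R.from_quat(c["orientation"]).inv().apply(np.array(p,float)-np.array(c["eye"]))
    return (q[:2]/q[2]*f+[c["cx"],c["cy"]]).round(1)
def both(a,b):
    e1,d1=ray("top",a);e2,d2=ray("side",b);t=np.linalg.lstsq(np.c_[d1,-d2],e2-e1,rcond=None)[0]
    p,q=e1+d1*t[0],e2+d2*t[1];return ((p+q)/2).round(0),np.linalg.norm(p-q).round(1)
def delta(target,yaw=None):
    "shift in tool axes from the present measured pose"
    s=arm.sense();return R.from_quat(s["tool_rot"]).inv().apply(np.array(target)-s["tcp_pos"]).round(0)
def hull(n,lo,hi,amin=20):
    im=cams.capture(n);hsv=cv2.cvtColor(im,cv2.COLOR_RGB2HSV)
    m=cv2.inRange(hsv,lo,hi);k,l,st,c=cv2.connectedComponentsWithStats(m)
    return im,[(c[i].round(1),st[i],cv2.minAreaRect(np.argwhere(l==i)[:,::-1].astype(np.float32))) for i in range(1,k) if st[i][4]>amin]
E
python3 - <<'E'
from h import *
im,o=hull("top",(8,200,120),(22,255,255),100)
for c,s,r in o: print("orange",c,s,cv2.boxPoints(r).round(0).tolist())
for n,p,z in [("step",(293,210),20),("dome",(278,237),20),("bar",(283,262),20),("trowel blade fl",(348,222),3),("blade fr",(348,249),3),("blade rear",(380,235),6),("handle end",(424,235),38),
 ("panel top near",(143,284),175),("panel top far",(151,165),175),("ear near",(195,287),50),("ear far",(196,177),50)]:
    print(n,at("top",p,z),p)
print("side",at("side",(270,235),20),at("side",(295,221),20),at("side",(331,222),20))
print("lip far",both((243,179),(326,156)),"lip near",both((241,282),(219,186)))
s=cams.capture("side");t=cams.capture("top")
a=cv2.resize(s[60:220,170:370],(800,640))[:, :,::-1][:600]; b=cv2.resize(t[150:310,130:340],(788,600))[:,:,::-1]
cv2.imwrite("pics/c1.png",cv2.resize(np.vstack([np.hstack([a[:600,:],b[:,:788]])]),(800,300)))
cv2.imwrite("pics/c1.png",cv2.resize(b,(788,600)))
E
```

```text
step [618. -72.  20.] (293, 210)
dome [539. -33.  20.] (278, 237)
bar [468. -49.  20.] (283, 262)
trowel blade fl [ 590. -230.    3.] (348, 222)
blade fr [ 512. -231.    3.] (348, 249)
blade rear [ 555. -322.    6.] (380, 235)
handle end [ 553. -441.   38.] (424, 235)
panel top near [386. 286. 175.] (143, 284)
panel top far [693. 289. 175.] (151, 165)
ear near [390. 186.  50.] (195, 287)
ear far [698. 202.  50.] (196, 177)
side [467. -50.  20.] [541. -34.  20.] [620. -77.  20.]
lip far (array([677.,  61., 109.]), np.float64(6.0)) lip near (array([395.,  49., 132.]), np.float64(11.7))
```

View pics/c1.png

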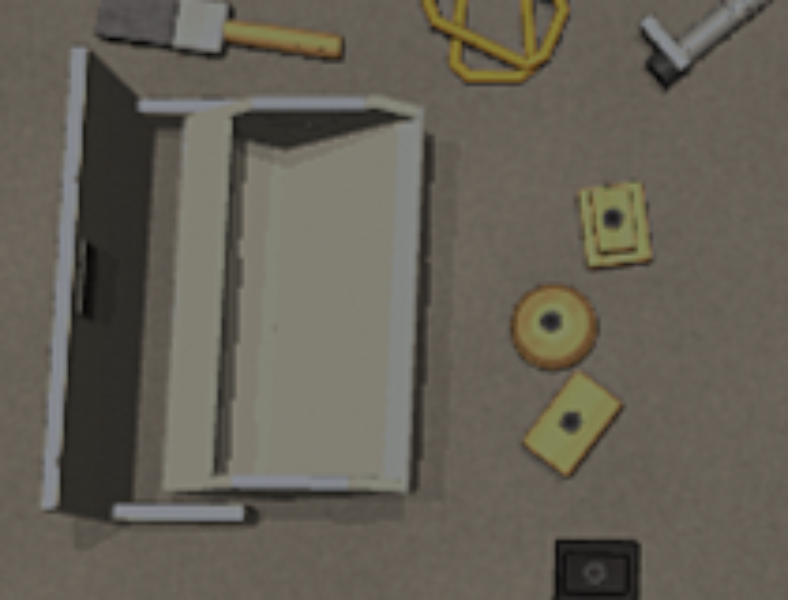

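The crop confirms the three pale wooden holds: step (613,220), dome (550,325), bar (570,420). The black block (595,570) is a separate decoy. The bank origin is about (541,186), with bank +x along world +y. Next I go above the bin, turning the closing axis to world x.

```bash
python3 -m handwheel '[0,-60,-45,-40,0,0,0.18,0,-120,-90,-40,0,0,0.36,0,-180,-135,-40,0,0,0.54,0,-235,-185,-40,0,0,0.72,0,-235,-185,-40,0,0,0.9]' 20
python3 - <<'E'
from h import *
s=arm.sense();q=R.from_quat(s["tool_rot"]).as_matrix();print(q.round(3).tolist(),delta([541,80,150]))
for n,p,z in [("ear near mouth end",(195.3,286.8),50),("ear near back end",(160.6,286.8),50)]: print(n,at("top",p,z))
E
```

```text
time_s: 0.88
tcp_pos: [394.4, 339.3, 254.8]
tool_rot: [0.603, 0.798, 0.0, 0.0]
force: [0.6, 0.7, 0.0]
gripper_width: 50.5
finger_force: 0.0
[[-0.272, 0.962, 0.001], [0.962, 0.272, 0.0], [0.0, 0.001, -1.0]] [-289.   70.  105.]
ear near mouth end [390. 185.  50.]
ear near back end [388. 280.  50.]
```

```bash
python3 -m handwheel '[0,-60,14,0,0,0,0.15,0,-120,28,0,0,0,0.276,0,-180,42,30,0,0,0.276,0,-240,60,60,0,0,0.276,0,-289,70,105,0,0,0.276]'
python3 -m handwheel '[0,0,0,30,0,0,0,0,0,0,60,0,0,0,0,0,0,90,0,0,0,0,0,0,115,0,0,0,0,0,0,130,0,0,0]'
python3 -c "
from h import *
print(delta([541,75,4]),R.from_quat(arm.sense()['tool_rot']).as_matrix().round(3).tolist())"
```

```text
time_s: 1.5
tcp_pos: [536.9, 93.0, 161.2]
tool_rot: [0.705, 0.709, 0.001, 0.001]
force: [-0.3, 0.3, -0.3]
gripper_width: 2.4
finger_force: 0.0
time_s: 2.12
tcp_pos: [535.3, 94.5, 30.3]
tool_rot: [0.705, 0.709, -0.0, 0.0]
force: [-0.5, -0.9, 4.2]
gripper_width: 0.9
finger_force: 1.8
[-20.   6.  26.] [[-0.006, 1.0, 0.0], [1.0, 0.006, -0.001], [-0.001, 0.0, -1.0]]
```

```bash
python3 -m handwheel '[0,-10,0,15,0,0,0,0,-20,0,24,0,0,0,0,-20,0,29,0,0,0,0,-20,0,32,0,0,0,0,-20,0,32,0,0,0]'
python3 - <<'E'
from h import *
s=arm.sense();print(s["tcp_pos"],s["force"])
a=cams.capture("top")[140:320,120:340];cv2.imwrite("pics/c2.png",cv2.resize(a,(733,600))[:,:,::-1])
E
```

```text
time_s: 2.75
tcp_pos: [535.1, 73.4, 3.0]
tool_rot: [0.705, 0.709, -0.002, -0.0]
force: [-15.2, -4.9, 31.1]
gripper_width: 0.3
finger_force: 15.9
[535.06895915  73.37173697   3.04699074] [-15.24659407  -4.92373554  31.14670541]
```

View pics/c2.png

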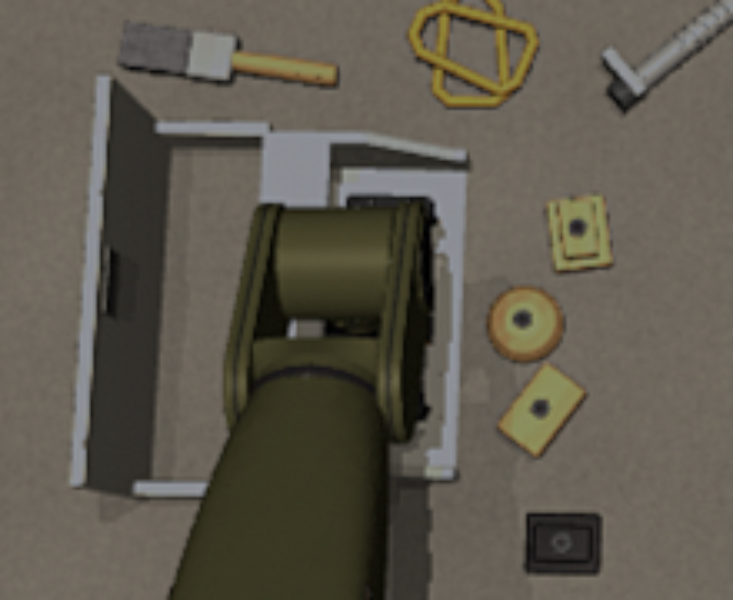

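The panel is flat: the TCP rests at z = 3.0 mm, and the lip column runs from (467,152) to (456,478) in the crop. The holds have not moved. Next I hold, lift and go to the trowel.

```bash
python3 -m handwheel '[0,0,0,0,0,0,0,0,0,0,0,0,0,0,0,0,0,-50,0,0,0,0,0,0,-110,0,0,0,0,-40,0,-150,0,0,0]' | sed -n 2p
python3 -m handwheel '[70,-60,3,0,0,0,0,70,-120,6,0,0,0,0,70,-180,9,0,0,0,0,70,-240,12,0,0,0,0,70,-300,15,0,0,0,0]' | sed -n 2p
python3 -m handwheel '[70,-60,3,0,0,0,0,70,-120,3,0,0,0,0,70,-120,3,0,0,0,0]'|sed -n 2p
python3 - <<'E'
from h import *
s=arm.sense();print(R.from_quat(s["tool_rot"]).as_matrix().round(3).tolist(),delta([552.5,-385,8]))
for p,z in [((260.1,185.6),43),((256.8,283.4),43),((256.8,283.4),20)]: print(at("top",p,z))
im=cams.capture("side");cv2.imwrite("pics/s2.png",cv2.resize(im[100:400,200:500],(600,600))[:,:,::-1])
E
```

```text
tcp_pos: [536.1, 35.2, 151.6]
tcp_pos: [551.4, -267.5, 148.3]
tcp_pos: [554.5, -389.2, 147.7]
[[-0.001, 1.0, -0.001], [1.0, 0.001, -0.001], [-0.001, -0.001, -1.0]] [  4.  -2. 140.]
[680.  22.  43.]
[405.  18.  43.]
[406.  21.  20.]
```

View pics/s2.png

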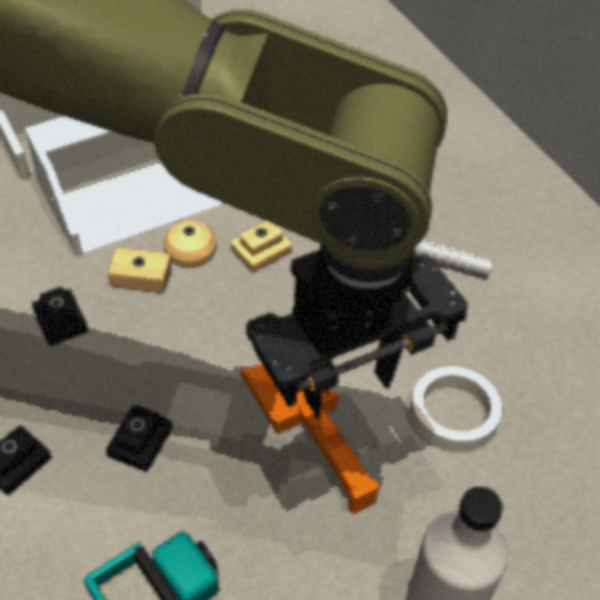

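The bin stays flat, and the open fingers straddle the trowel handle's line at about (330,400). Next I descend and grip.

```bash
python3 -m handwheel '[70,4,-2,60,0,0,0,70,4,-2,110,0,0,0,70,4,-2,130,0,0,0,70,4,-2,140,0,0,0,70,4,-2,140,0,0,0]' | sed -n 2p
python3 -m handwheel '[0,0,0,0,0,0,0,0,0,0,0,0,0,0,0,0,0,0,0,0,0,0,0,0,0,0,0,0,0,0,0,0,0,0,0]' 45
```

```text
tcp_pos: [554.7, -381.3, 9.8]
time_s: 5.72
tcp_pos: [554.1, -381.2, 8.8]
tool_rot: [0.705, 0.709, 0.0, 0.0]
force: [0.5, 0.3, -0.0]
gripper_width: 25.2
finger_force: 0.3
```

```bash
python3 -m handwheel '[0,0,0,0,0,0,0,0,0,0,-3,0,0,0,0,0,-4,-3,0,0,0,0,30,-9,-3,0,0,0,0,70,-9,-3,0,0,0]' 
python3 -m handwheel '[0,30,0,0,0,0,0,0,60,0,0,0,0,0,0,80,0,0,0,0,0,0,100,0,0,0,0,0,0,120,0,0,0,0,0]'|sed -n 2,4p
python3 - <<'E'
from h import *
im=cams.capture("top");cv2.imwrite("pics/t3.png",cv2.resize(im[140:320,220:440],(733,600))[:,:,::-1])
E
```

```text
time_s: 6.35
tcp_pos: [543.7, -311.0, 11.4]
tool_rot: [0.706, 0.709, -0.0, -0.0]
force: [-0.2, 0.4, -1.6]
gripper_width: 23.7
finger_force: 44.9
tcp_pos: [543.9, -190.6, 11.8]
tool_rot: [0.705, 0.709, -0.0, 0.0]
force: [0.9, -0.3, -3.1]
```

View pics/t3.png

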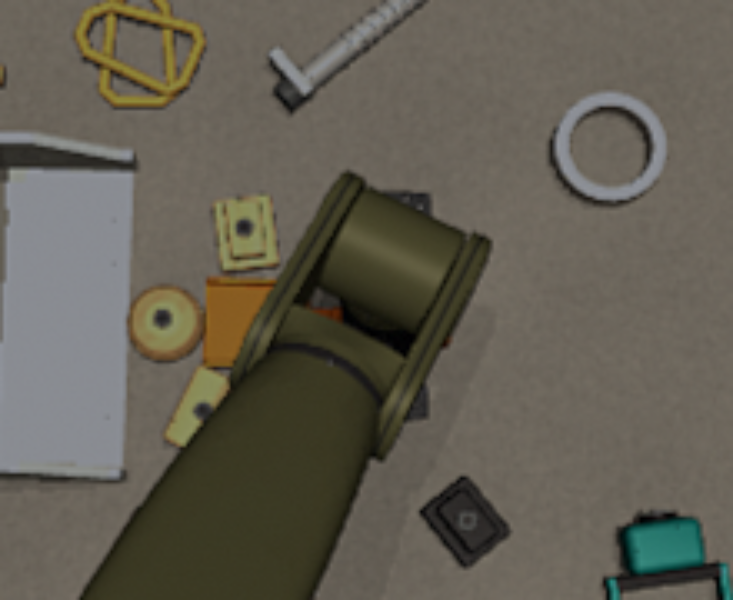

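Dome (162,320) is in front of the blade edge (205,320) and at the lip. The step and bar are untouched, so I carry on.

```bash
python3 -m handwheel '[0,20,0,-2,0,0,0,0,40,0,-3,0,0,0,0,60,0,-3,0,0,0,0,80,0,-3,0,0,0,0,95,0,-3,0,0,0]'|sed -n 2,4p
python3 -m handwheel '[0,0,0,0,0,0,0,0,-40,0,-2,0,0,0,0,-90,0,-2,0,0,0,0,-150,0,-2,0,0,0,0,-195,0,-2,0,0,0]' |sed -n 2,4p
python3 -m handwheel '[0,-10,40,0,0,0,0,0,-10,72,0,0,0,0,0,-10,72,4,0,0,0,0,10,72,4,0,0,0,0,30,72,4,0,0,0]' |sed -n 2,4p
```

```text
tcp_pos: [543.1, -94.7, 14.6]
tool_rot: [0.705, 0.709, -0.0, 0.0]
force: [-0.1, -0.2, -1.1]
tcp_pos: [544.1, -293.9, 16.7]
tool_rot: [0.705, 0.709, -0.0, 0.0]
force: [0.4, -0.2, -1.6]
tcp_pos: [614.7, -258.9, 11.9]
tool_rot: [0.705, 0.709, -0.0, -0.001]
force: [0.4, -0.1, -1.7]
```

```bash
python3 -m handwheel '[0,20,0,0,0,0,0,0,40,0,0,0,0,0,0,60,0,0,0,0,0,0,80,-2,0,0,0,0,0,95,-2,-3,0,0,0]'|sed -n 2,4p
python3 -m handwheel '[0,18,0,0,0,0,0,0,36,0,0,0,0,0,0,54,0,0,0,0,0,0,68,0,0,0,0,0,0,68,0,0,0,0,0]'|sed -n 2,4p
python3 -m handwheel '[0,-40,0,-2,0,0,0,0,-90,0,-2,0,0,0,0,-150,0,-2,0,0,0,0,-205,0,-2,0,0,0,0,-205,-60,-2,0,0,0]' |sed -n 2,4p
python3 - <<'E'
from h import *
im=cams.capture("top");cv2.imwrite("pics/t4.png",cv2.resize(im[140:320,180:400],(733,600))[:,:,::-1])
E
```

```text
tcp_pos: [613.1, -164.2, 15.3]
tool_rot: [0.705, 0.709, -0.0, -0.0]
force: [0.1, -0.2, -2.4]
tcp_pos: [613.0, -96.6, 15.5]
tool_rot: [0.704, 0.71, -0.0, -0.0]
force: [-1.0, -0.7, -1.7]
tcp_pos: [556.2, -308.2, 16.7]
tool_rot: [0.706, 0.708, -0.0, 0.001]
force: [-1.2, 0.0, -1.3]
```

View pics/t4.png

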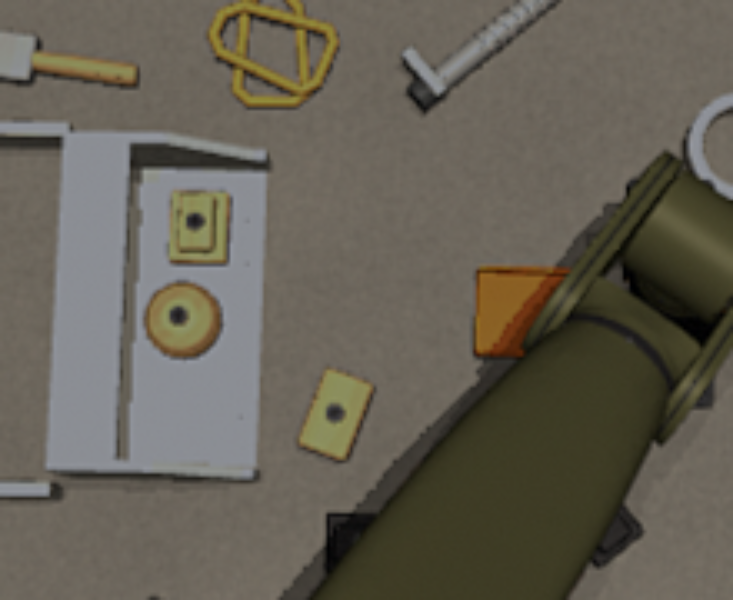

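Step (195,222) and dome (180,318) are well inside the bin. The bar at (335,413) has turned slightly but is free, so it goes next.

```bash
python3 -c "
from h import *
print(at('top',(280.5,263.9),28))"
python3 -m handwheel '[0,0,-50,0,0,0,0,0,0,-93,0,0,0,0,0,20,-93,4,0,0,0,0,50,-93,5,0,0,0,0,80,-93,5,0,0,0]' |sed -n 2,4p
python3 -m handwheel '[0,20,0,0,0,0,0,0,40,0,0,0,0,0,0,55,0,0,0,0,0,0,70,0,-3,0,0,0,0,85,2,-3,0,0,0]'|sed -n 2,4p
python3 -m handwheel '[0,18,1,0,0,0,0,0,36,3,0,0,0,0,0,50,4,0,0,0,0,0,62,4,0,0,0,0,0,62,4,0,0,0,0]'|sed -n 2,4p
python3 -m handwheel '[0,-40,0,-2,0,0,0,0,-90,0,-2,0,0,0,0,-150,0,-2,0,0,0,0,-205,0,-2,0,0,0,0,-205,60,-2,0,0,0]' |sed -n 2,4p
python3 - <<'E'
from h import *
im=cams.capture("top");cv2.imwrite("pics/t5.png",cv2.resize(im[140:320,180:400],(733,600))[:,:,::-1])
E
```

```text
[462. -43.  28.]
tcp_pos: [461.5, -222.7, 12.8]
tool_rot: [0.705, 0.709, 0.0, 0.0]
force: [1.9, -0.6, -1.4]
tcp_pos: [462.7, -138.0, 16.0]
tool_rot: [0.705, 0.709, 0.0, 0.0]
force: [-0.0, -0.6, -1.8]
tcp_pos: [465.9, -75.7, 15.5]
tool_rot: [0.705, 0.71, -0.0, -0.0]
force: [0.7, -1.1, -1.9]
tcp_pos: [524.8, -286.8, 17.4]
tool_rot: [0.708, 0.706, -0.001, -0.0]
force: [0.2, -0.4, 0.1]
```

View pics/t5.png

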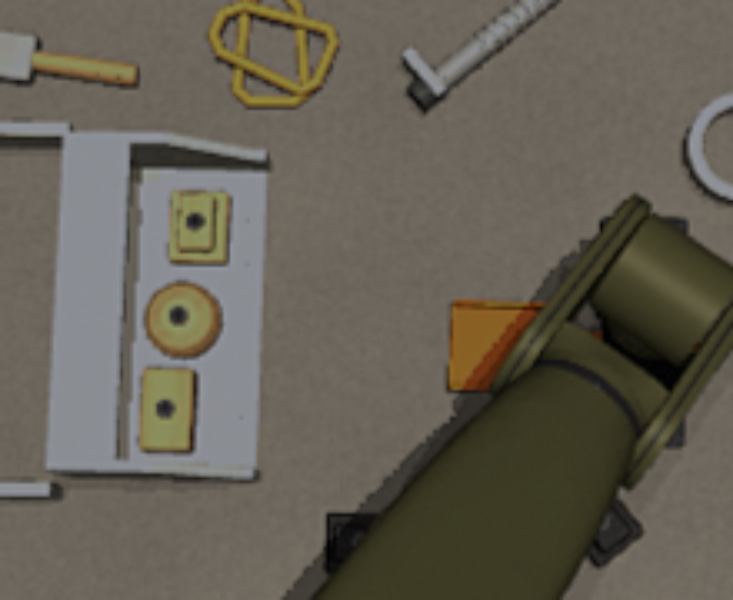

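All three holds lie inside: step (195,222), dome (180,318), bar (165,408), with the lip at column about 262. Next I lay the trowel down, clear of the bin.

```bash
python3 -m handwheel '[0,-40,0,0,0,0,0,0,-40,0,0,0,0,0,0,-40,0,5,0,0,0,0,-40,0,8,0,0,0,0,-40,0,8,0,0,0]'
python3 -m handwheel '[0,0,0,0,0,0,0,60,0,0,0,0,0,0,60,0,0,0,0,0,0,60,0,0,0,0,0,0,60,0,0,0,0,0,0]'
python3 -m handwheel '[60,0,0,-30,0,0,0,60,0,0,-80,0,0,0,60,0,0,-130,0,0,0,60,0,0,-150,0,0,0]'|sed -n 2,4p
```

```text
time_s: 14.0
tcp_pos: [527.2, -320.4, 9.2]
tool_rot: [0.705, 0.709, -0.0, -0.0]
force: [0.3, 0.1, -2.0]
gripper_width: 23.8
finger_force: 44.9
time_s: 14.62
tcp_pos: [527.6, -321.3, 9.8]
tool_rot: [0.705, 0.709, 0.0, 0.0]
force: [-1.1, -0.9, 0.2]
gripper_width: 57.1
finger_force: 0.0
tcp_pos: [529.0, -322.4, 163.8]
tool_rot: [0.705, 0.709, 0.0, 0.003]
force: [-0.1, 0.1, 0.1]
```

```bash
python3 -m handwheel '[50,60,-20,0,0,0,0,50,120,-40,0,0,0,0,50,180,-60,0,0,0,0,50,240,-80,0,0,0,0,50,300,-100,0,0,0,0]'|sed -n 2p
python3 -m handwheel '[50,60,-20,0,0,0,0,50,60,-20,0,0,0,0,50,60,-20,0,0,0,0]'|sed -n 2p
python3 - <<'E'
from h import *
s=arm.sense();print(R.from_quat(s["tool_rot"]).as_matrix().round(3).tolist(),delta([408,38,26]),s["gripper_width"])
im=cams.capture("side");cv2.imwrite("pics/s6.png",cv2.resize(im[60:360,150:450],(600,600))[:,:,::-1])
E
```

```text
tcp_pos: [425.3, -23.7, 158.4]
tcp_pos: [406.3, 34.4, 159.0]
[[-0.007, 1.0, -0.001], [1.0, 0.007, -0.001], [-0.0, -0.001, -1.0]] [  4.   2. 133.] 50.08992936323978
```

View pics/s6.png

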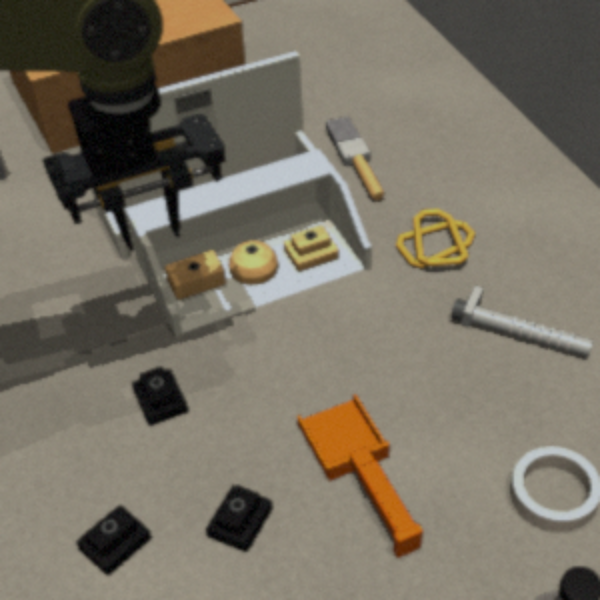

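The trowel lies flat at (360,470), the holds are inside the bin, and the fingers are above the near side wall. Next I descend and pinch it.

```bash
python3 -m handwheel '[50,4,2,50,0,0,0,50,4,2,100,0,0,0,50,4,2,122,0,0,0,50,4,2,133,0,0,0,50,4,2,133,0,0,0]'|sed -n 2,4p
python3 -m handwheel '[0,0,0,0,0,0,0,0,0,0,0,0,0,0,0,0,0,0,0,0,0,0,0,0,0,0,0,0,0,0,0,0,0,0,0]' 35
python3 -m handwheel '[0,0,0,0,0,0,0,0,0,0,0,0,0,0,0,0,0,0,0,0,0]'
python3 - <<'E'
from h import *
p=arm.sense()["tcp_pos"];y0,z0=p[1]-184,p[2]+19
for a in np.arange(0.15,1.6,.142): print(round(a,2),(y0*np.cos(a)+z0*np.sin(a)-y0).round(0),(z0-(-y0*np.sin(a)+z0*np.cos(a))).round(0))
E
```

```text
tcp_pos: [408.6, 37.6, 26.3]
tool_rot: [0.706, 0.709, -0.0, -0.0]
force: [0.1, -0.3, -0.4]
time_s: 17.42
tcp_pos: [411.9, 38.8, 27.7]
tool_rot: [0.705, 0.709, 0.003, 0.003]
force: [11.2, 2.2, -8.2]
gripper_width: 8.9
finger_force: 35.1
time_s: 17.8
tcp_pos: [411.9, 38.8, 27.7]
tool_rot: [0.705, 0.709, 0.003, 0.003]
force: [11.2, 2.2, -6.4]
gripper_width: 8.8
finger_force: 35.0
0.15 9.0 -21.0
0.29 20.0 -40.0
0.43 33.0 -57.0
0.58 49.0 -72.0
0.72 67.0 -84.0
0.86 86.0 -94.0
1.0 106.0 -101.0
1.14 128.0 -105.0
1.29 149.0 -106.0
1.43 171.0 -104.0
1.57 192.0 -99.0
```

```bash
python3 -m handwheel '[0,4,3,-10,0,0,0,0,9,3,-21,0,0,0,0,14,3,-31,0,0,0,0,20,3,-40,0,0,0,0,26,3,-49,0,0,0]'
python3 -m handwheel '[0,7,0,-8,0,0,0,0,15,0,-16,0,0,0,0,23,0,-23,0,0,0,0,32,0,-29,0,0,0,0,41,0,-35,0,0,0]'
```

```text
time_s: 18.42
tcp_pos: [411.6, 64.4, 74.8]
tool_rot: [0.705, 0.709, 0.0, 0.001]
force: [6.2, 0.3, -10.7]
gripper_width: 8.9
finger_force: 35.0
time_s: 19.05
tcp_pos: [411.3, 104.5, 110.0]
tool_rot: [0.705, 0.71, -0.001, 0.002]
force: [4.8, -3.5, -6.4]
gripper_width: 8.2
finger_force: 35.0
```

```bash
python3 -m handwheel '[0,9,0,-5,0,0,0,0,19,0,-10,0,0,0,0,29,0,-14,0,0,0,0,39,0,-17,0,0,0,0,50,0,-19,0,0,0]'
python3 -m handwheel '[0,11,0,-2,0,0,0,0,21,0,-3,0,0,0,0,32,0,-3,0,0,0,0,43,0,-2,0,0,0,0,54,0,-1,0,0,0]'
```

```text
time_s: 19.68
tcp_pos: [410.8, 154.1, 129.2]
tool_rot: [0.705, 0.71, -0.002, 0.002]
force: [1.9, -6.2, -1.8]
gripper_width: 9.1
finger_force: 35.0
time_s: 20.3
tcp_pos: [410.3, 208.2, 130.3]
tool_rot: [0.705, 0.71, -0.002, 0.001]
force: [1.0, -5.3, -2.0]
gripper_width: 8.3
finger_force: 35.0
```

```bash
python3 -m handwheel '[0,10,0,2,0,0,0,0,18,0,4,0,0,0,0,22,0,5,0,0,0,0,25,0,6,0,0,0,0,28,0,6,0,0,0]'
python3 - <<'E'
from h import *
# expected lip height/edge when shut, seen in both cameras; white/bright lip edge rows printed for a few columns
for n in("top","side"):
    for x in (480,542,600): print(n,x,"shut lip",proj(n,[x,184,160]),"at .15rad",proj(n,[x,184-160*np.sin(.15),160*np.cos(.15)]))
E
```

```text
time_s: 20.92
tcp_pos: [410.0, 236.7, 123.4]
tool_rot: [0.705, 0.709, -0.001, 0.001]
force: [2.4, -6.9, -6.4]
gripper_width: 8.8
finger_force: 35.0
top 480 shut lip [187.8 248.8] at .15rad [197.3 249.1]
top 542 shut lip [189.3 224.8] at .15rad [198.8 225.2]
top 600 shut lip [190.8 202.7] at .15rad [200.2 203.1]
side 480 shut lip [235.3 134. ] at .15rad [238.5 139.9]
side 542 shut lip [258.4 127.4] at .15rad [261.8 133.1]
side 600 shut lip [279.4 121.3] at .15rad [283.  126.9]
```

```bash
python3 -m handwheel '[0,3,0,1,0,0,0,0,6,0,2,0,0,0,0,6,0,2,0,0,0]'|sed -n 2,4p
python3 -m handwheel '[35,-4,0,-1,0,0,0,35,-4,0,-1,0,0,0,35,-4,0,-1,0,0,0,35,-4,0,-40,0,0,0,35,-4,0,-100,0,0,0]'
python3 -m handwheel '[35,-50,0,-60,0,0,0,35,-110,0,-60,0,0,0,35,-170,0,-60,0,0,0,35,-230,0,-60,0,0,0,35,-290,0,-60,0,0,0]'|sed -n 2,3p
python3 - <<'E'
from h import *
t=cams.capture("top")[140:320,120:420];s=cams.capture("side")[60:360,150:450]
cv2.imwrite("pics/end.png",np.hstack([cv2.resize(t,(400,240)),np.zeros((240,0,3),np.uint8)])[:,:,::-1])
v=np.zeros((600,800,3),np.uint8);v[:300,:500]=cv2.resize(t,(500,300));v[300:,:300]=0
u=cv2.resize(s[:150,:],(600,300));v[300:,:600]=u
cv2.imwrite("pics/end.png",v[:,:,::-1])
E
```

```text
tcp_pos: [410.0, 238.9, 122.6]
tool_rot: [0.705, 0.71, -0.005, 0.004]
force: [-1.7, -21.3, 7.0]
time_s: 21.92
tcp_pos: [408.7, 239.5, 221.3]
tool_rot: [0.705, 0.709, -0.002, -0.001]
force: [1.4, -0.1, 0.3]
gripper_width: 34.8
finger_force: 0.0
tcp_pos: [412.1, -50.9, 283.1]
tool_rot: [0.705, 0.71, 0.001, 0.001]
```

View pics/end.png

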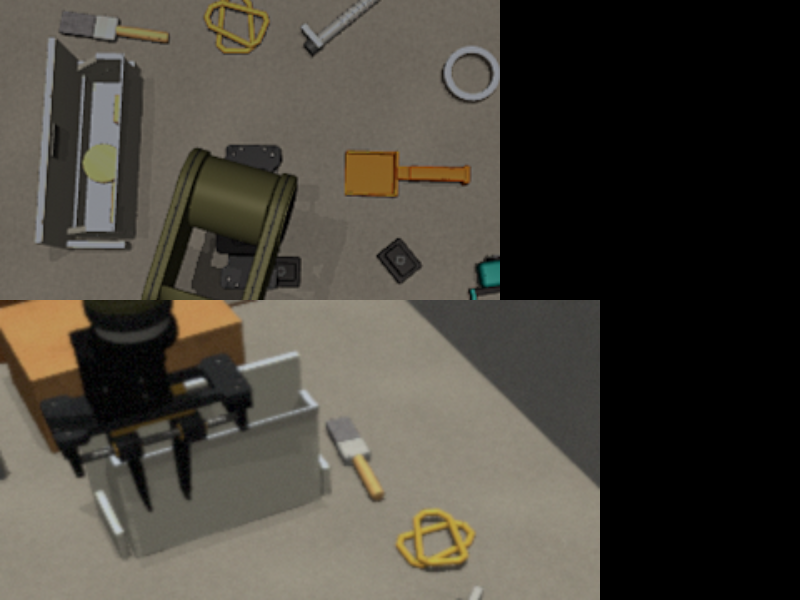

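The last picture shows the bin upright, its lip at (122,150) in the top view against a shut expectation of about (116,142). The push met the stop at 21 N. The dome (103,163), step (117,108) and bar (113,205) sit at the bottom of the bin. The trowel is flat at (400,174) and the other gear is in place, so I let everything settle and hand in.

```bash
python3 -m handwheel '[35,0,0,0,0,0,0,35,0,0,0,0,0,0,35,0,0,0,0,0,0,35,0,0,0,0,0,0,35,0,0,0,0,0,0]'|sed -n 1,4p
python3 -c "
from rig import arm
print(arm.finish_job())"
```

```text
time_s: 23.28
tcp_pos: [412.1, -49.0, 282.6]
tool_rot: [0.705, 0.71, 0.0, -0.0]
force: [0.2, -0.8, 0.0]
the job is handed in; nothing more can be done
None
```

I handed the job in at about 23 s (no verdict came back): the bin was pressed flat, all three holds were swept in with the trowel, the bin is tipped shut, and the trowel lies flat on the shelf with the other gear in view where it was.

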